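# Free the jammed sample bottle and weigh it

## Robot

A 6-joint arm with a two-finger parallel gripper is mounted at the origin on the work surface. World frame = base frame: x ahead of the robot, y to its left, z up, the work surface at z = 0. Lengths are in m, angles in rad, forces in N, time in s.
With the tool pointing down it reaches from about 0.275 to 0.775 m from the base axis. Payload 14.6 kg.
Tool frame: the origin (TCP) lies midway between the tips of the shut fingers; the grasp point (between the pads) lies 19 mm behind it; z points along the fingers, y is the line along which they close (so a half turn about z gives the same grasp; the last joint's range is limited). The gripper opens to 85 mm and grips with 20 to 120 N. Pads are 22 mm wide; open, the fingers measure 114 mm over their backs; the gripper's body (76 mm by 85 mm) begins 54 mm behind the grasp point. The pads swing forward as they close: fully open they stand 13 mm farther back than shut.
Start: joints at [1.152, 0.263, -0.048, 1.259, 0, 1.415], TCP at [0.137, 0.507, 0.231] pointing down, gripper open.
Joint ranges: [-2.65, 2.65], [-0.89, 1.7], [-1.18, 1.37], [-2.13, 2.11], [-1.35, 1.29], [-3.14, 3.14]. Speed limits (rad/s): [1.89, 1.89, 2.57, 2.79, 3.14, 3.14].

## Interface

Orientations are given as a 3x3 rotation matrix whose columns are the frame's x, y, z axes.
In Python, from station import * gives the robot as it stands. The module is installed in compiled form; this text tells all that it offers.
- The arm moves only by the tool move_arm, never from a script. Its argument "deltas" is one flat list of numbers, 4 for each row, row after row: the shift along the tool's x, y, z in cm, then the turn about the tool's z in rad. In form: [dx, dy, dz, spin, dx, dy, dz, spin, ...]. A call has 1 to 5 rows; each row is the pose to reach, as a shift and turn from the pose commanded when the call began, along the tool's axes at that moment; what a row does not reach only later rows make up. A row lasts 1/10 s, in which the tool goes at most 50 mm and 8.59 degrees, less where a joint would pass 70% of its speed; a pose out of reach is approached as far as the arm can. A call with a gripper value outside its range is refused whole. "fingers" is the opening, from 0 (shut) to 1 (fully open), set as the call begins (left out, the last holds). The fingers move at their own pace and stop on an object; "force" is the grip in N (left out, the last holds). Time passes only in rows, so rows that repeat a pose let the fingers close. It gives the time, the measured TCP pose, the force, the opening and the grip force at its end, in the units of the state.
- observe(): the state, without advancing time (a new reading comes with each control period).
- read_camera(name): name is "scene" or "top" or "wrist"; returns a dict with "color" (420x560x3 uint8, red, green, blue), "camera_matrix" (3x3 intrinsics, pixels), "R" (3x3) and "t" (3): a world point X has camera coordinates R X + t. Camera axes: x right, y down, z forward; pixel columns grow to the right and rows downward; lengths in m; the calibration is good to about 2 mm. A picture is of the moment at which its call begins. There is no depth.
- finish_job(): hands the job in; it is judged then, once.
Trained networks look in the newest picture that a camera, given by its name, has taken for a name from the list of things; names that differ only in an ending like _2 or _b are one class to them, and where a whole thing is asked for, a point or a joint stands for the part that bears it (a point fixed in the world has none). Each returns a list of dicts, best first, with "p" (0 to 1); they miss things now and then, are a little off and sometimes report something else, mostly with a low value. They report only what shows in the picture. A call takes as long as a camera call. They do not tell look-alikes from the thing itself.
- recognise(camera, label): "at" ([x, y, z] in m, in the coordinates of the camera as it stood for that picture, good to about 4 mm: the middle of the surface that is visible of it).
- masks_of(camera, label): "region" (420x560 bool, what is visible of it).
The state is a dict: "t": time; "q": joint angles; "joint_velocities": joint speeds; "effort": joint torques, N m; "eef_pos": TCP position; "eef_rot": TCP orientation; "wrist_force": force on the tool from outside, world axes, zero at the start; "wrist_torque": the same for the moment, N m; "width": finger opening in m; "gripper_force": force on a finger pad.
Only numpy, scipy, OpenCV 4.12 (cv2) and the standard library are available. Lean on these libraries where they do the work, as an engineer would, in place of code of your own. Each camera call takes 0.05 s, during which the arm holds its last target. There are 200 camera calls.

## Task

The square white sample bottle with the blue cap has toppled into the corner of the red finds tray, where a long bone wedges it in. Work it out of the corner and stand it upright, cap up, near the middle of the balance's round pan, setting it down gently and letting go; all three bones stay in the tray, and the standing jar is not knocked over.

Things in the scene. Friction and masses are not known exactly. Their poses are not given: they have to be found in the camera images.
- bottle: square sample bottle 50 x 50 x 130 mm, 175-350 g: white body 0-95 mm, short neck, round blue cap 34 mm across at 103-130 mm. Origin: centre of its base face; x axis runs base to cap, y and z normal to the flat sides. At first it lies flat on the tray floor, base in the corner, axis 11 to 16 degrees off the tray's long -y wall, cap away from the corner
- long_bone: tan bone 170 mm long, 38 high, 150-310 g, lying loose, slides when pushed; knuckle ends 40 mm long and 44 wide, shaft 27 wide and 27 high. Origin: centre of its underside; x along it, z up. At first it lies parallel to the bottle, 2 to 4 mm off its side that looks away from the long -y wall, and sticks out 60 to 70 mm beyond the cap
- short_bone: brown bone 100 x 34 x 28 mm, loose in the tray near the tray's -x end. Origin: centre of its underside; x along it, z up
- vertebra: pale vertebra about 70 x 75 x 28 mm, loose in the tray, near the tray's +y wall. Origin: centre of its underside, z up
- tray: red open tray, fixed; outside 370 mm along its x, 260 mm along its y; walls 5 mm thick and 49 mm high, a 10 mm rim flange outside; floor top 5 mm above the table. Origin: centre of its underside. It stands left or right of the robot's middle, turned up to 0.3 rad; the balance is on the other side
- tray_corner (a point): inner corner of the tray, at floor height, in which the bottle is jammed (the corner on the tray's +x, -y side: tray frame 180, -125, 5 mm)
- balance: white laboratory balance, fixed, 230 x 190 mm, housing top 52 mm high; a round steel pan 160 mm across stands on it, its top 68 mm above the table. Origin: centre of its underside; z up
- pan (a point): centre of the top face of the balance's pan
- jar: standing bystander jar with a black lid, 60 mm across, 85 mm tall, at the far side of the table. Origin: centre of its underside, z up
Not all that is in view belongs to the job. There is more than one size of the short_bone; the job needs the middle-sized.

How it is judged:
On the way:
1. the bottle is out of the corner: its base is more than 80 mm from the corner (distance between bottle and tray_corner above 0.08 m), for 0.2 s.
At the end, for the whole second after the job is handed in: The bottle stands cap up (axis within 0.08 rad of vertical) at rest on the pan, base centre within 40 mm of the pan's centre, released; the three bones lie inside the tray and the jar still stands (angle between bottle's own x axis and vertical below 0.08 rad and horizontal distance between bottle and pan below 0.04 m and distance between bottle and pan below 0.041 m and linear speed of bottle below 0.02 m/s and angular speed of bottle below 0.1 rad/s and x of long_bone in the frame of tray between -0.18 and 0.18 m and y of long_bone in the frame of tray between -0.125 and 0.125 m and height (world z) of each of long_bone, short_bone, vertebra below 0.05 m and x of short_bone in the frame of tray between -0.18 and 0.18 m and y of short_bone in the frame of tray between -0.125 and 0.125 m and x of vertebra in the frame of tray between -0.18 and 0.18 m and y of vertebra in the frame of tray between -0.125 and 0.125 m and angle between jar's own z axis and vertical below 0.2 rad); the robot touches nothing.
It fails at once if the bottle is dropped or pressed on the balance (more than 40 N between them) (contact force between bottle and balance above 40 N).
It fails at once if the jar is knocked over (angle between jar's own z axis and vertical above 0.5 rad).
It also fails if it takes over 64 s, if anything falls off the work surface, if the arm or the gripper's body presses on something with over 40 N, if the wrist force passes 120 N, or if a joint passes its speed limit or range.

## Working session

There is one attempt and no reset: what is moved stays moved. The work goes in short steps, Python scripts to look and compute and a tool call to move; the robot and the scene stay as the last step left them, time stands still between calls to the robot, and variables do not carry over. Pictures are saved under pics/ and viewed, at most 10 in all, crops included, and the job is handed in when it is done.

Besides the shell and the picture viewer there is one more tool, called after "Call:" by a JSON object that holds its "op" and its "data". move_arm: Moves the arm, as the interface text tells. Its arguments: {"type":"object","properties":{"deltas":{"type":"array"},"fingers":{"type":"number"},"force":{"type":"number"}},"required":["deltas"]}

```bash
mkdir -p pics; cat > h.py <<'E'
from station import *
import numpy as np, cv2
def snap(c,f):
    im=read_camera(c); cv2.imwrite('pics/'+f,im['color'][:,:,::-1]); return im
def w(im,p): return im['R'].T@(np.array(p)-im['t'])
def px2w(im,u,v,z):
    d=im['R'].T@np.linalg.solve(im['camera_matrix'],[u,v,1.]); c=-im['R'].T@im['t']
    return c+d*(z-c[2])/d[2]
E
python3 - <<'E'
from h import *
a=snap('top','t1.png'); 
for l in ['bottle','long_bone','short_bone','vertebra','tray','balance','jar']:
    print(l,[(round(d['p'],2),w(a,d['at']).round(3).tolist()) for d in recognise('top',l)])
b=snap('scene','s1.png')
print(observe()['eef_pos'],observe()['eef_rot'].round(3) if hasattr(observe()['eef_rot'],'round') else observe()['eef_rot'], observe()['t'])
E
```

```text
bottle [(0.89, [0.584, 0.148, 0.053])]
long_bone [(0.62, [0.55, 0.208, 0.033]), (0.5, [0.455, 0.241, 0.005])]
short_bone [(0.91, [0.323, 0.19, 0.029]), (0.64, [0.196, 0.284, 0.015]), (0.6, [0.261, 0.508, 0.031])]
vertebra [(0.7, [0.406, 0.289, 0.027]), (0.41, [0.458, 0.249, 0.002])]
tray [(0.59, [0.456, 0.247, -0.001])]
balance [(0.72, [0.425, -0.199, 0.056]), (0.63, [0.549, 0.206, 0.032])]
jar [(0.72, [0.726, -0.041, 0.088]), (0.46, [0.455, 0.247, 0.0])]
[0.13689402 0.50680017 0.23123146] [[-0.965  0.261 -0.   ]
 [ 0.261  0.965 -0.   ]
 [ 0.    -0.    -1.   ]] 0.45
```

View pics/t1.png

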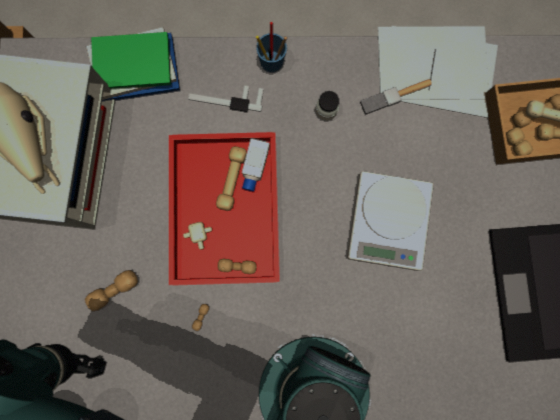

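View pics/s1.png

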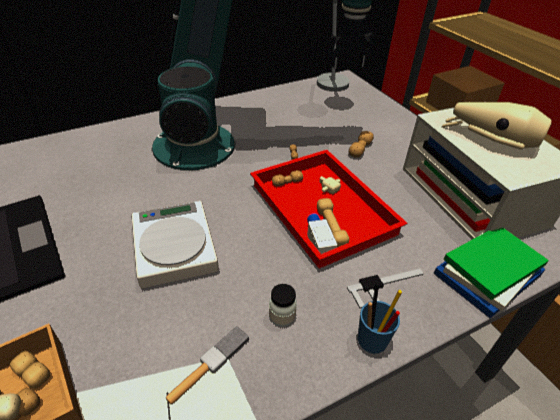

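The top view shows the tray at px (170–278, 133–283). The bottle has its base at about (258,142) and its cap at (249,184). The long bone runs from (237,155) to (226,202), and the pan is at (393,209). The tool stays vertical, so I'll clear the bone, drag the bottle out by its cap, tip it up about that grip, then regrip it.

```bash
python3 - <<'E'
from h import *
a=read_camera('top'); im=a['color']
hsv=cv2.cvtColor(im,cv2.COLOR_RGB2HSV)
for l,z in [('bottle',.055),('long_bone',.035)]:
    m=masks_of('top',l)[0]['region']; r=cv2.boxPoints(cv2.minAreaRect(np.argwhere(m)[:,::-1].astype(np.float32)))
    print(l,m.sum(),[px2w(a,*p,z)[:2].round(3).tolist() for p in r])
blue=((hsv[:,:,0]>105)&(hsv[:,:,0]<130)&(hsv[:,:,1]>120)); blue[:, :235]=0; blue[:,270:]=0; blue[:165]=0; blue[200:]=0
p=np.argwhere(blue).mean(0); print('cap',p,px2w(a,p[1],p[0],.045))
red=((hsv[:,:,0]<6)|(hsv[:,:,0]>174))&(hsv[:,:,1]>180); red[:, :150]=0; red[:,300:]=0; red[:115]=0;red[300:]=0
n,lab,st,_=cv2.connectedComponentsWithStats(red.astype(np.uint8)); k=1+st[1:,4].argmax()
r=cv2.boxPoints(cv2.minAreaRect(np.argwhere(lab==k)[:,::-1].astype(np.float32)))
print('tray',[px2w(a,*p,.049)[:2].round(3).tolist() for p in r])
g=cv2.cvtColor(im[165:250,350:440],cv2.COLOR_RGB2GRAY)
c=cv2.HoughCircles(cv2.GaussianBlur(g,(3,3),0),cv2.HOUGH_GRADIENT,1,50,param1=60,param2=12,minRadius=26,maxRadius=38)
print(c); u,v,_=c[0,0]; print('pan',px2w(a,u+350,v+165,.068))
c=cv2.resize(im[125:295,160:290],None,fx=3.5,fy=3.5,interpolation=cv2.INTER_CUBIC); cv2.imwrite('pics/c1.png',c[:,:,::-1])
E
```

```text
bottle 941 [[0.52, 0.188], [0.65, 0.152], [0.635, 0.101], [0.505, 0.138]]
long_bone 895 [[0.473, 0.251], [0.638, 0.206], [0.624, 0.159], [0.46, 0.204]]
cap [184.3220339  249.01694915] [0.52928055 0.15874999 0.045     ]
tray [[0.663, 0.367], [0.664, 0.092], [0.286, 0.091], [0.286, 0.357]]
[[[46.5 43.5 32.9]]]
pan [ 0.46053937 -0.21407097  0.068     ]
```

View pics/c1.png

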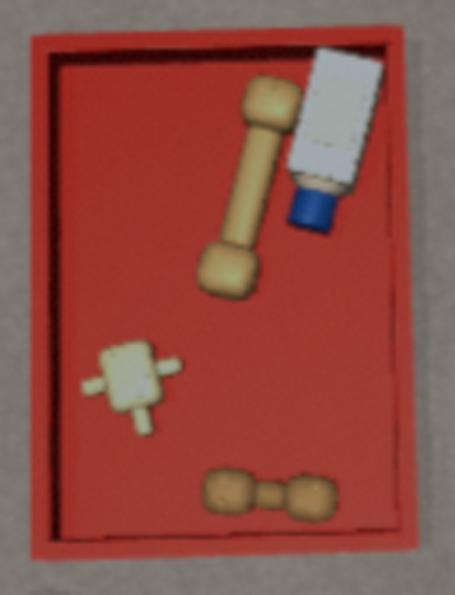

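The crop shows the near bone knuckle at about (228,270) in crop px and the cap at (313,210). The tool yaw already matches the bone and bottle axis. I'll move above the bone's near knuckle.

Call:
{"op": "move_arm", "data": {"deltas": [-4.5,-2,0,0,-9,-4,0,0,-13.5,-6,0,0,-18,-8,0,0,-22.5,-10,0,0], "fingers": 1}}

```text
t: 1.1
eef_pos: [0.3293, 0.3502, 0.2315]
eef_rot: [[-0.965, 0.26, 0.0], [0.26, 0.965, 0.0], [-0.0, 0.0, -1.0]]
wrist_force: [1.4, 1.4, 1.0]
width: 0.0856
gripper_force: 0.0
```

Call:
{"op": "move_arm", "data": {"deltas": [-4.5,-2.1,0,0,-9,-4.2,0,0,-13.5,-6.3,0,0,-18,-8.2,0,0,-18.5,-8.4,0,0]}}

```text
t: 1.6
eef_pos: [0.4882, 0.2192, 0.2307]
eef_rot: [[-0.964, 0.265, 0.001], [0.265, 0.964, -0.001], [-0.001, -0.0, -1.0]]
wrist_force: [-0.1, 0.2, 0.2]
width: 0.0855
gripper_force: 0.0
```

```bash
python3 - <<'E'
from h import *
a=snap('wrist','w1.png'); s=observe(); R=np.array(s['eef_rot']); e=np.array(s['eef_pos']); print(s['t'],e.round(4),R.round(3).tolist())
for l,z in [('bottle',.055),('long_bone',.043)]:
    for d in recognise('wrist',l)[:1]: print(l,d['p'],w(a,d['at']).round(3))
    m=masks_of('wrist',l)[0]['region']; r=cv2.boxPoints(cv2.minAreaRect(np.argwhere(m)[:,::-1].astype(np.float32)))
    print(m.sum(),[px2w(a,*p,z)[:2].round(3).tolist() for p in r])
hsv=cv2.cvtColor(a['color'],cv2.COLOR_RGB2HSV); m=((hsv[:,:,0]>105)&(hsv[:,:,0]<130)&(hsv[:,:,1]>120)&(hsv[:,:,2]>60))
n,lab,st,c=cv2.connectedComponentsWithStats(m.astype(np.uint8)); k=1+st[1:,4].argmax(); print('cap',st[k],c[k],px2w(a,*c[k],.045))
E
```

```text
1.65 [0.487  0.2202 0.2308] [[-0.964, 0.264, -0.0], [0.264, 0.964, -0.0], [0.0, -0.0, -1.0]]
bottle 0.63 [0.577 0.157 0.057]
6773 [[0.501, 0.146], [0.512, 0.195], [0.65, 0.161], [0.638, 0.106]]
long_bone 0.83 [0.547 0.212 0.035]
5716 [[0.62, 0.164], [0.46, 0.211], [0.471, 0.251], [0.632, 0.209]]
cap [ 223  222   35   37 1088] [240.04044118 240.30974265] [0.52770139 0.16466587 0.045     ]
```

View pics/w1.png

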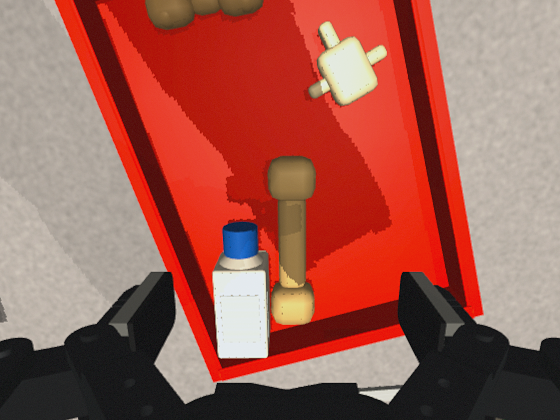

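The wrist view shows the near knuckle at (291,178) and the cap at (240,240), with room for the fingers around the knuckle. I'll grip the knuckle and drag the bone toward +y.

Call:
{"op": "move_arm", "data": {"deltas": [0.2,0.5,4.5,0,0.2,0.5,9,0,0.2,0.5,13.5,0,0.2,0.5,18,0,0.2,0.5,20.5,0]}}

```text
t: 2.35
eef_pos: [0.4816, 0.2283, 0.0237]
eef_rot: [[-0.966, 0.259, -0.003], [0.259, 0.966, -0.001], [0.002, -0.001, -1.0]]
wrist_force: [0.1, 0.4, -0.0]
width: 0.0851
gripper_force: 0.0
```

Call:
{"op": "move_arm", "data": {"deltas": [0,0,1.2,0,0,0,1.2,0]}}

```text
t: 2.55
eef_pos: [0.4822, 0.2283, 0.0131]
eef_rot: [[-0.966, 0.259, -0.003], [0.259, 0.966, -0.001], [0.002, -0.001, -1.0]]
wrist_force: [1.1, -0.1, 0.6]
width: 0.0855
gripper_force: 0.0
```

Call:
{"op": "move_arm", "data": {"deltas": [0,0,0,0,0,0,0,0,0,0,0,0,0,0,0,0,0,0,0,0], "fingers": 0.3, "force": 30}}

```text
t: 3.05
eef_pos: [0.4846, 0.2279, 0.0154]
eef_rot: [[-0.965, 0.261, 0.002], [0.261, 0.965, 0.001], [-0.001, 0.001, -1.0]]
wrist_force: [-1.9, 0.1, 8.4]
width: 0.0441
gripper_force: 30.1
```

Call:
{"op": "move_arm", "data": {"deltas": [0.4,1.2,-0.3,0,0.8,2.4,-0.3,0,1.2,3.6,-0.3,0,1.5,4.8,-0.3,0,1.5,6,-0.3,0]}}

```text
t: 3.55
eef_pos: [0.4849, 0.2908, 0.0172]
eef_rot: [[-0.966, 0.26, -0.0], [0.26, 0.966, -0.0], [0.0, -0.0, -1.0]]
wrist_force: [-0.4, 0.3, -1.4]
width: 0.0435
gripper_force: 30.7
```

Call:
{"op": "move_arm", "data": {"deltas": [0,0,0.3,0,0,0,0.3,0,0,0,0.3,0,0,0,0.3,0], "fingers": 0.8}}

```text
t: 3.95
eef_pos: [0.4853, 0.289, 0.0143]
eef_rot: [[-0.965, 0.261, -0.0], [0.261, 0.965, -0.0], [0.0, -0.0, -1.0]]
wrist_force: [0.1, 0.0, -0.6]
width: 0.0681
gripper_force: 0.0
```

Call:
{"op": "move_arm", "data": {"deltas": [0,0,-4,0,0,0,-8,0,-1,-3,-12,0,-2,-6,-14,0,-2,-6,-14,0], "fingers": 1}}

```text
t: 4.45
eef_pos: [0.4904, 0.2239, 0.1575]
eef_rot: [[-0.965, 0.263, 0.005], [0.263, 0.965, 0.001], [-0.004, 0.002, -1.0]]
wrist_force: [-0.7, 0.9, -0.0]
width: 0.0854
gripper_force: 0.0
```

```bash
python3 - <<'E'
from h import *
a=snap('wrist','w2.png'); s=observe(); R=np.array(s['eef_rot']); e=np.array(s['eef_pos']); print(s['t'],e.round(4),R.round(3).tolist())
for l,z in [('bottle',.055),('long_bone',.043)]:
    m=masks_of('wrist',l)[0]['region']; r=cv2.boxPoints(cv2.minAreaRect(np.argwhere(m)[:,::-1].astype(np.float32)))
    print(m.sum(),[px2w(a,*p,z)[:2].round(3).tolist() for p in r])
hsv=cv2.cvtColor(a['color'],cv2.COLOR_RGB2HSV); m=((hsv[:,:,0]>105)&(hsv[:,:,0]<130)&(hsv[:,:,1]>120)&(hsv[:,:,2]>60))
n,lab,st,c=cv2.connectedComponentsWithStats(m.astype(np.uint8)); k=1+st[1:,4].argmax(); print('cap',st[k],c[k],px2w(a,*c[k],.040))
r=cv2.boxPoints(cv2.minAreaRect(np.argwhere(lab==k)[:,::-1].astype(np.float32)));print(r.round().tolist())
E
```

```text
4.5 [0.4898 0.225  0.1558] [[-0.965, 0.263, 0.003], [0.263, 0.965, 0.001], [-0.002, 0.001, -1.0]]
8602 [[0.5, 0.146], [0.509, 0.196], [0.629, 0.17], [0.62, 0.114]]
9771 [[0.621, 0.229], [0.459, 0.275], [0.473, 0.316], [0.637, 0.277]]
cap [ 200  248   44   48 1824] [221.86019737 271.44024123] [0.52853387 0.16439624 0.04      ]
[[200.0, 248.0], [243.0, 248.0], [243.0, 295.0], [200.0, 295.0]]
```

View pics/w2.png

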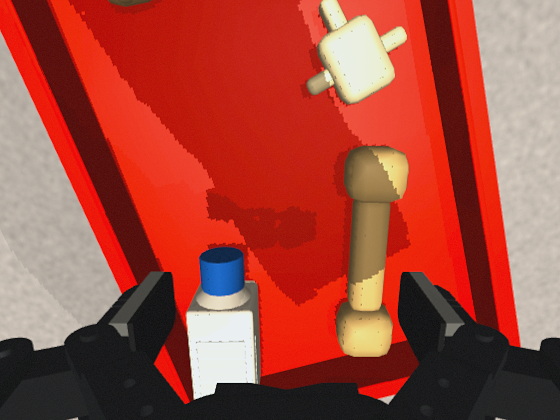

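The bone is now clear, at columns 340–408. The cap is at columns 200–243, with its end face around (222,256) and its rear edge around (222,294).

```bash
python3 - <<'E'
from h import *
a=read_camera('wrist'); s=observe(); R=np.array(s['eef_rot']); e=np.array(s['eef_pos'])
for n,u,v,z in [('endface',222,256,.03),('topfront',222,264,.047),('caprear',222,294,.047),('shoulder',222,311,.055)]:
    p=px2w(a,u,v,z); print(n,p.round(4),(R.T@(p-e)*100).round(2))
print(e)
E
```

```text
endface [0.5168 0.1688 0.03  ] [-4.25 -4.82 12.35]
topfront [0.5167 0.1718 0.047 ] [-4.15 -4.54 10.65]
caprear [0.5393 0.1645 0.047 ] [-6.53 -4.65 10.65]
shoulder [0.5484 0.163  0.055 ] [-7.45 -4.57  9.85]
[0.48854449 0.22650558 0.15354204]
```

Call:
{"op": "move_arm", "data": {"deltas": [-2.5,-2.3,2,0,-5.2,-4.65,4,0,-5.2,-4.65,8,0,-5.2,-4.65,12,0,-5.2,-4.65,13.5,0], "fingers": 0.75}}

```text
t: 5.15
eef_pos: [0.5245, 0.168, 0.015]
eef_rot: [[-0.965, 0.26, -0.006], [0.26, 0.966, -0.001], [0.005, -0.002, -1.0]]
wrist_force: [-0.0, 0.6, 1.1]
width: 0.0642
gripper_force: 0.0
```

Call:
{"op": "move_arm", "data": {"deltas": [0,0,0.7,0,0,0,0.7,0]}}

```text
t: 5.35
eef_pos: [0.5263, 0.1683, 0.0113]
eef_rot: [[-0.966, 0.26, -0.002], [0.26, 0.966, -0.0], [0.002, -0.001, -1.0]]
wrist_force: [0.5, 0.1, 0.8]
width: 0.064
gripper_force: 0.0
```

```bash
python3 - <<'E'
from h import *
a=snap('wrist','w3.png'); s=observe(); print(s['t'],s['eef_pos'],s['wrist_force'])
E
```

```text
5.4 [0.52697645 0.16837156 0.01228576] [0.06834    0.60566717 0.35563844]
```

View pics/w3.png

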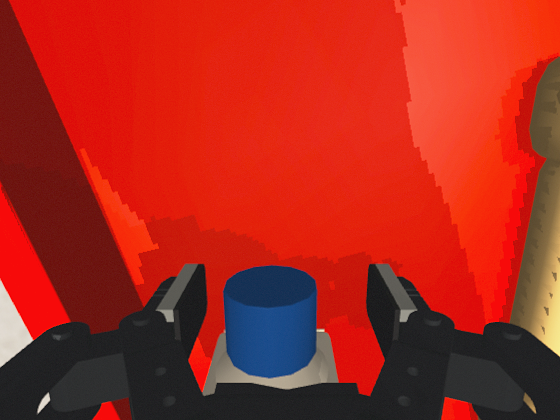

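The pads straddle the cap, which spans columns 224–316. I'll lower slightly and grip it.

Call:
{"op": "move_arm", "data": {"deltas": [0,-0.3,0.4,0,0,-0.3,0.4,0,0,-0.3,0.4,0,0,-0.3,0.4,0,0,-0.3,0.4,0], "fingers": 0.2, "force": 30}}

```text
t: 5.9
eef_pos: [0.5263, 0.1649, 0.0087]
eef_rot: [[-0.965, 0.261, 0.0], [0.261, 0.965, -0.0], [-0.001, -0.0, -1.0]]
wrist_force: [-2.0, -1.7, 6.4]
width: 0.0332
gripper_force: 29.8
```

Call:
{"op": "move_arm", "data": {"deltas": [0.5,0,-0.3,0,1,0,-0.6,0,2,0,-0.9,0,3,0,-1.2,0,4,0,-1.2,0]}}

```text
t: 6.4
eef_pos: [0.4866, 0.1757, 0.0207]
eef_rot: [[-0.965, 0.261, 0.0], [0.261, 0.965, 0.0], [-0.0, 0.0, -1.0]]
wrist_force: [-0.8, 0.2, -2.9]
width: 0.0332
gripper_force: 30.0
```

Call:
{"op": "move_arm", "data": {"deltas": [1.5,0,0,0,3,0,0,0,4.5,0,0,0,6,0,0,0,7,0,0,0]}}

```text
t: 6.9
eef_pos: [0.4184, 0.194, 0.0203]
eef_rot: [[-0.966, 0.26, -0.0], [0.26, 0.966, -0.0], [0.0, -0.0, -1.0]]
wrist_force: [-0.7, 0.1, -2.9]
width: 0.0329
gripper_force: 30.0
```

Call:
{"op": "move_arm", "data": {"deltas": [0,0,-1.2,0,0,0,-2.4,0,-0.3,0,-3.6,0,-0.8,0,-4.8,0,-1.5,0,-6,0]}}

```text
t: 7.4
eef_pos: [0.4342, 0.1899, 0.0808]
eef_rot: [[-0.965, 0.26, 0.0], [0.26, 0.965, 0.0], [-0.0, 0.0, -1.0]]
wrist_force: [-0.3, -0.2, -3.2]
width: 0.0332
gripper_force: 30.1
```

```bash
python3 - <<'E'
from h import *
a=snap('scene','s2.png'); cv2.imwrite('pics/s2c.png',cv2.resize(a['color'][120:300,230:430,::-1],None,fx=3,fy=3)); print(observe()['wrist_force'],observe()['eef_pos'])
E
```

```text
[ 2.03758173  0.26781988 -0.84167335] [0.43620969 0.18996527 0.08245018]
```

View pics/s2c.png

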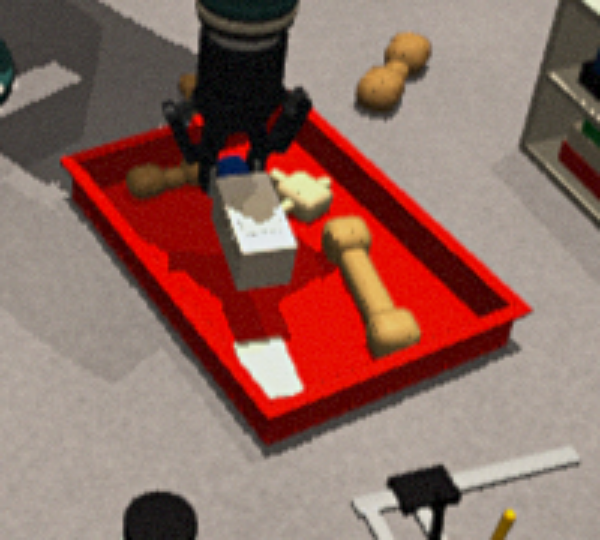

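The bottle is tilted about 45° with its base still near the floor. I'll follow the arc with a lighter grip.

Call:
{"op": "move_arm", "data": {"deltas": [-0.8,0,-0.5,0,-1.6,0,-0.9,0,-2.4,0,-1.3,0,-3.2,0,-1.5,0,-4,0,-1.7,0], "force": 20}}

```text
t: 7.95
eef_pos: [0.4737, 0.1791, 0.0972]
eef_rot: [[-0.965, 0.261, -0.0], [0.261, 0.965, -0.0], [0.0, -0.0, -1.0]]
wrist_force: [-0.2, 0.3, -2.7]
width: 0.033
gripper_force: 30.1
```

Call:
{"op": "move_arm", "data": {"deltas": [-0.8,0,-0.1,0,-1.6,0,-0.2,0,-2.4,0,-0.3,0,-3.2,0,-0.3,0,-4,0,-0.2,0]}}

```text
t: 8.45
eef_pos: [0.5124, 0.1687, 0.0993]
eef_rot: [[-0.965, 0.261, 0.0], [0.261, 0.965, 0.0], [-0.0, 0.0, -1.0]]
wrist_force: [1.1, 0.2, -2.1]
width: 0.0329
gripper_force: 30.1
```

```bash
python3 - <<'E'
from h import *
a=snap('scene','s3.png'); cv2.imwrite('pics/s3c.png',cv2.resize(a['color'][120:300,230:430,::-1],None,fx=3,fy=3)); print(observe()['wrist_force'],observe()['eef_pos'])
E
```

```text
[ 0.96316618 -0.6454347  -2.99276844] [0.51351368 0.16846617 0.09902708]
```

View pics/s3c.png

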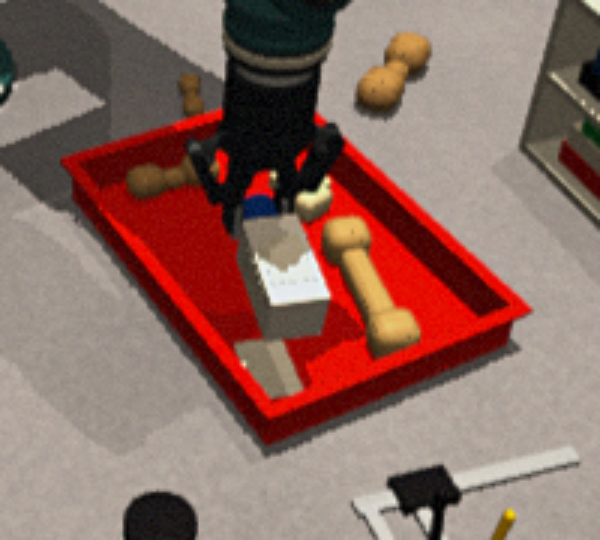

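```bash
python3 - <<'E'
from h import *
a=read_camera('top'); cv2.imwrite('pics/t2.png',cv2.resize(a['color'][115:295,150:300,::-1],None,fx=3,fy=3,interpolation=cv2.INTER_CUBIC))
E
```

```text
(no output)
```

View pics/t2.png

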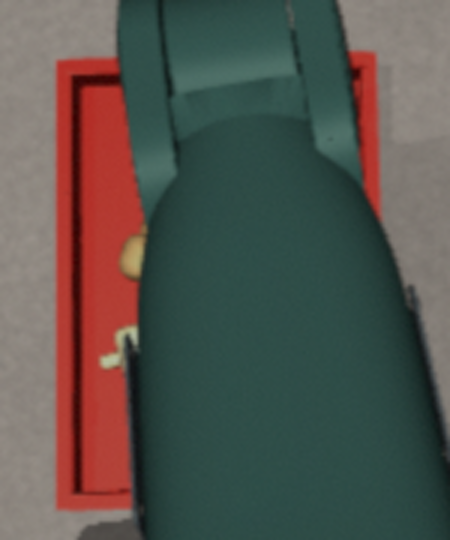

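The arm blocks the top view. From here I'll estimate tilt numerically, by fitting the bottle model to its mask in the scene camera. First I'll lower the grip to 20 N so the bottle can swing down.

Call:
{"op": "move_arm", "data": {"deltas": [0,0,0,0,0,0,-0.5,0,0,0,-1,0,0,0,-1.5,0,0,0,-2,0], "fingers": 0.2, "force": 20}}

```text
t: 9.05
eef_pos: [0.5118, 0.169, 0.12]
eef_rot: [[-0.965, 0.261, 0.0], [0.261, 0.965, 0.0], [-0.0, 0.0, -1.0]]
wrist_force: [0.2, 0.3, -2.7]
width: 0.0332
gripper_force: 30.1
```

```bash
cat >> h.py <<'E'
def proj(im,P): 
    c=np.asarray(P)@im['R'].T+im['t']; q=c@im['camera_matrix'].T; return q[:,:2]/q[:,2:]
def tilt(off=.023,verbose=True):
    im=read_camera('scene'); m=masks_of('scene','bottle'); s=observe(); R=np.array(s['eef_rot']); g=np.array(s['eef_pos'])-off*R[:,2]
    best=[]
    for d in m[:2]:
        M=d['region']
        for th in np.radians(np.arange(-10,111,2)):
          for x in (.112,.118,.124):
            ax=np.cos(th)*R[:,0]-np.sin(th)*R[:,2]; n=np.cross(R[:,1],ax); P=[]
            c=g-x*ax; 
            for h,k in ((0,.025),(.095,.025)):
                P+= [c+h*ax+k*(i*R[:,1]+j*n) for i in(-1,1) for j in(-1,1)]
            hull=cv2.convexHull(proj(im,P).astype(np.float32)).round().astype(np.int32)
            I=np.zeros(M.shape,np.uint8); cv2.fillConvexPoly(I,hull,1); I=I>0
            low=min(p[2] for p in P)
            best.append(((I&M).sum()/(I|M).sum(),np.degrees(th),x,low,M.sum(),d['p']))
    best.sort(reverse=True); print('t',s['t'],'f',np.round(s['wrist_force'],1),'eef',np.round(s['eef_pos'],4)); 
    for b in best[:3]: print(np.round(b,3))
    return im
E
python3 -c "
from h import *
tilt()"
```

```text
t 9.15 f [-0.4  0.1 -3.8] eef [0.5121 0.169  0.1202]
[8.650e-01 8.000e+00 1.180e-01 1.020e-01 1.096e+03 6.300e-01]
[8.620e-01 1.000e+01 1.180e-01 9.800e-02 1.096e+03 6.300e-01]
[8.600e-01 1.200e+01 1.180e-01 9.400e-02 1.096e+03 6.300e-01]
```

The bottle is held rigidly at about 10°, so the 30 N grip is too stiff to let it pivot. I'll lay it back down, then regrip nearer the cap's end at 20 N.

Call:
{"op": "move_arm", "data": {"deltas": [2,0,2,0,4,0,4,0,6,0,6,0,7,0,8,0,7,0,9,0]}}

```text
t: 9.65
eef_pos: [0.4422, 0.1872, 0.0281]
eef_rot: [[-0.966, 0.26, -0.002], [0.26, 0.966, -0.0], [0.002, -0.001, -1.0]]
wrist_force: [-0.1, -0.1, -2.3]
width: 0.0332
gripper_force: 30.1
```

Call:
{"op": "move_arm", "data": {"deltas": [0,0,0.6,0,0,0,1.2,0,0,0,1.8,0,0,0,1.8,0]}}

```text
t: 10.05
eef_pos: [0.445, 0.1871, 0.0111]
eef_rot: [[-0.965, 0.261, 0.001], [0.261, 0.965, 0.0], [-0.001, 0.0, -1.0]]
wrist_force: [1.0, 0.2, 0.7]
width: 0.0328
gripper_force: 30.4
```

Call:
{"op": "move_arm", "data": {"deltas": [0,0,0,0,0,0,0,0,0.8,0,0,0,0.8,0,0,0], "fingers": 0.5}}

```text
t: 10.45
eef_pos: [0.4353, 0.1894, 0.0114]
eef_rot: [[-0.965, 0.26, -0.001], [0.26, 0.965, -0.0], [0.001, -0.0, -1.0]]
wrist_force: [0.0, -0.4, 0.2]
width: 0.0428
gripper_force: 0.0
```

```bash
python3 -c "
from h import *
tilt()"
```

```text
t 10.55 f [0.3 0.4 1. ] eef [0.4362 0.1893 0.0114]
[ 9.01e-01  6.00e+00  1.24e-01 -3.00e-03  8.83e+02  7.90e-01]
[ 8.86e-01  8.00e+00  1.24e-01 -8.00e-03  8.83e+02  7.90e-01]
[8.76e-01 4.00e+00 1.24e-01 1.00e-03 8.83e+02 7.90e-01]
```

Now 0.8 cm nearer the cap end. I'll close at 20 N and lift.

Call:
{"op": "move_arm", "data": {"deltas": [0.1,0,0.1,0,0.1,0,0.1,0,0.1,0,0.1,0,0.1,0,0.1,0], "fingers": 0.2, "force": 20}}

```text
t: 10.95
eef_pos: [0.4357, 0.1896, 0.0104]
eef_rot: [[-0.965, 0.261, 0.0], [0.261, 0.965, 0.0], [-0.0, 0.0, -1.0]]
wrist_force: [-1.4, 0.6, 4.4]
width: 0.0333
gripper_force: 19.7
```

Call:
{"op": "move_arm", "data": {"deltas": [0,0,-1.5,0,0,0,-3,0,0,0,-4.5,0,0,0,-6,0,0,0,-7.5,0]}}

```text
t: 11.45
eef_pos: [0.4351, 0.1893, 0.0855]
eef_rot: [[-0.965, 0.261, -0.001], [0.261, 0.965, -0.0], [0.001, -0.001, -1.0]]
wrist_force: [-0.5, -0.4, -3.4]
width: 0.0331
gripper_force: 22.0
```

```bash
python3 -c "
from h import *
tilt()"
```

```text
t 11.55 f [-0.2  1.3 -0.5] eef [0.436  0.1896 0.0863]
[ 7.49e-01  5.00e+01  1.24e-01 -2.00e-03  9.01e+02  9.50e-01]
[7.43e-01 3.60e+01 1.24e-01 1.60e-02 9.01e+02 9.50e-01]
[7.41e-01 3.80e+01 1.24e-01 1.30e-02 9.01e+02 9.50e-01]
```

It pivots now. I'll continue up, then drag forward along the floor.

Call:
{"op": "move_arm", "data": {"deltas": [0,0,-0.5,0,0,0,-1,0,0,0,-1.5,0,-0.5,0,-1.9,0,-1,0,-1.9,0]}}

```text
t: 12.05
eef_pos: [0.4458, 0.1869, 0.1047]
eef_rot: [[-0.965, 0.261, 0.001], [0.261, 0.965, 0.0], [-0.001, 0.0, -1.0]]
wrist_force: [0.6, 0.0, -3.3]
width: 0.0331
gripper_force: 23.7
```

```bash
python3 -c "
from h import *
tilt()"
```

```text
t 12.15 f [ 0.4 -0.1 -3.7] eef [0.446  0.1867 0.1042]
[7.56e-01 5.60e+01 1.24e-01 1.00e-02 9.66e+02 9.40e-01]
[7.47e-01 5.40e+01 1.24e-01 1.20e-02 9.66e+02 9.40e-01]
[7.37e-01 5.20e+01 1.24e-01 1.40e-02 9.66e+02 9.40e-01]
```

```bash
python3 - <<'E'
from h import *
im=read_camera('scene')
for p in [(309,234),(329,233),(331,252),(321,253)]: print(px2w(im,*p,.005).round(3), im['color'][p[1],p[0]])
print(im['color'][243,320])
print('rim corner',px2w(im,321,264,.049).round(3),px2w(im,320,260,.049).round(3))
# tray outer top corners from first scene picture
s=cv2.imread('pics/s1.png')
c=s[:,:,::-1]; hsv=cv2.cvtColor(c,cv2.COLOR_RGB2HSV); red=((hsv[:,:,0]<6)|(hsv[:,:,0]>174))&(hsv[:,:,1]>180); red[:, :240]=0; red[:,415:]=0; red[:140]=0;red[280:]=0
q=np.argwhere(red)[:,::-1]
h=cv2.convexHull(q.astype(np.int32)); ap=cv2.approxPolyDP(h,4,True)[:,0]; print([(a.tolist(),px2w(im,*map(float,a),.049)[:2].round(3).tolist()) for a in ap])
E
```

```text
[0.549 0.138 0.005] [210 190 180]
[0.569 0.189 0.005] [231  15   0]
[0.63  0.156 0.005] [233  14   7]
[0.622 0.13  0.005] [231  40  27]
[222 229 218]
rim corner [0.683 0.087 0.049] [0.672 0.092 0.049]
[([406, 223], [0.662, 0.365]), ([398, 234], [0.685, 0.319]), ([318, 267], [0.688, 0.076]), ([255, 187], [0.352, 0.069]), ([250, 173], [0.285, 0.084]), ([327, 150], [0.282, 0.359])]
```

```bash
python3 - <<'E'
from h import *
a=read_camera('scene')['color'][130:290,240:420]; b=read_camera('wrist')['color']
A=cv2.resize(a,(506,450),interpolation=cv2.INTER_CUBIC); B=cv2.resize(b,(290,217)); M=np.zeros((450,800,3),np.uint8); M[:,:506]=A; M[:217,508:798]=B
cv2.imwrite('pics/m1.png',M[:,:,::-1])
E
```

```text
(no output)
```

View pics/m1.png

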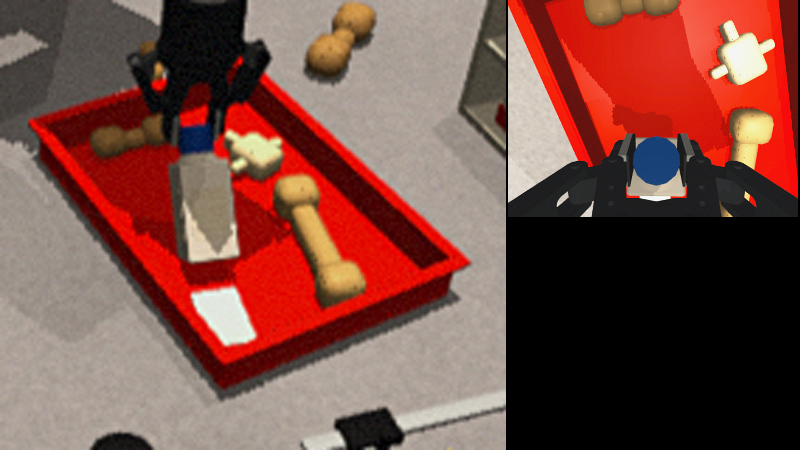

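The white patch on the floor at (222,315) is flat, like a paper sheet. The bottle leans about 60° with its base toward +x. I'll turn to face the +x wall and use the wall as a brace to finish uprighting it.

Call:
{"op": "move_arm", "data": {"deltas": [-2,0,0,-0.13,-4,0.1,0,-0.25,-6,0.2,0,-0.25,-8,0.3,0,-0.25,-9.5,0.3,0,-0.25]}}

```text
t: 12.8
eef_pos: [0.5385, 0.1651, 0.1046]
eef_rot: [[-1.0, 0.014, 0.0], [0.014, 1.0, 0.001], [-0.0, 0.001, -1.0]]
wrist_force: [-2.2, 1.4, 1.5]
width: 0.033
gripper_force: 37.8
```

```bash
python3 -c "
from h import *
tilt()"
```

```text
t 12.9 f [ 0.7 -0.   8.9] eef [0.5393 0.1648 0.1046]
[7.38e-01 8.80e+01 1.24e-01 3.00e-03 8.15e+02 5.90e-01]
[7.34e-01 8.60e+01 1.18e-01 8.00e-03 8.15e+02 5.90e-01]
[7.33e-01 9.00e+01 1.24e-01 4.00e-03 8.15e+02 5.90e-01]
```

The drag itself brought it to about 88°. I'll press down slightly to seat it, then release.

Call:
{"op": "move_arm", "data": {"deltas": [0,0,0.1,0,0,0,0.2,0,0,0,0.2,0]}}

```text
t: 13.2
eef_pos: [0.5395, 0.1651, 0.1044]
eef_rot: [[-1.0, 0.014, 0.006], [0.014, 1.0, -0.0], [-0.006, -0.0, -1.0]]
wrist_force: [1.7, -2.2, 21.6]
width: 0.0333
gripper_force: 40.3
```

```bash
python3 -c "
from h import *
tilt()"
```

```text
t 13.3 f [ 2.  -1.7 21.4] eef [0.5393 0.1651 0.1044]
[7.59e-01 9.00e+01 1.24e-01 3.00e-03 8.32e+02 8.80e-01]
[7.43e-01 8.60e+01 1.18e-01 8.00e-03 8.32e+02 8.80e-01]
[7.42e-01 8.40e+01 1.18e-01 7.00e-03 8.32e+02 8.80e-01]
```

Call:
{"op": "move_arm", "data": {"deltas": [0,0,-0.2,0,0,0,-0.2,0]}}

```text
t: 13.5
eef_pos: [0.5375, 0.1652, 0.1047]
eef_rot: [[-1.0, 0.014, 0.001], [0.014, 1.0, 0.0], [-0.001, 0.0, -1.0]]
wrist_force: [0.9, -0.9, 6.2]
width: 0.0327
gripper_force: 38.3
```

Call:
{"op": "move_arm", "data": {"deltas": [0,0,0,0,0,0,0,0,0,0,0,0,0,0,0.3,0,0,0,0.3,0], "fingers": 0.6}}

```text
t: 14.0
eef_pos: [0.5374, 0.165, 0.1007]
eef_rot: [[-1.0, 0.014, -0.001], [0.014, 1.0, -0.0], [0.001, -0.0, -1.0]]
wrist_force: [-0.7, 0.1, -0.4]
width: 0.0511
gripper_force: 0.0
```

```bash
python3 - <<'E'
from h import *
im=tilt()
b=read_camera('wrist'); s=observe(); e=np.array(s['eef_pos']);R=np.array(s['eef_rot'])
hsv=cv2.cvtColor(b['color'],cv2.COLOR_RGB2HSV); m=((hsv[:,:,0]>105)&(hsv[:,:,0]<130)&(hsv[:,:,1]>120)&(hsv[:,:,2]>60))
n,lab,st,c=cv2.connectedComponentsWithStats(m.astype(np.uint8)); k=1+st[1:,4].argmax()
p=px2w(b,*c[k],.135); print(st[k],'cap',p,(R.T@(p-e)*100).round(2))
E
```

```text
t 14.1 f [-0.  -0.1  0.6] eef [0.5375 0.165  0.1011]
[8.270e-01 8.200e+01 1.180e-01 4.000e-03 1.002e+03 8.400e-01]
[ 8.220e-01  8.600e+01  1.240e-01 -1.000e-03  1.002e+03  8.400e-01]
[8.190e-01 8.400e+01 1.180e-01 4.000e-03 1.002e+03 8.400e-01]
[ 239  269   98  120 9213] cap [0.53977022 0.1658759  0.135     ] [-0.22  0.09 -3.38]
```

It stands by itself. I'll regrip the cap firmly, lift, and carry it to the pan.

Call:
{"op": "move_arm", "data": {"deltas": [-0.2,0.1,0,0,-0.2,0.1,0,0,-0.2,0.1,0,0,-0.2,0.1,0,0], "fingers": 0.2, "force": 50}}

```text
t: 14.55
eef_pos: [0.54, 0.1658, 0.1019]
eef_rot: [[-1.0, 0.014, 0.001], [0.014, 1.0, -0.001], [-0.001, -0.001, -1.0]]
wrist_force: [-2.9, -2.9, 9.0]
width: 0.0332
gripper_force: 49.9
```

Call:
{"op": "move_arm", "data": {"deltas": [0,0,-1,0,0,0,-3,0,0,0,-6,0,0,0,-9,0,0,0,-11,0]}}

```text
t: 15.05
eef_pos: [0.5399, 0.1662, 0.2137]
eef_rot: [[-1.0, 0.014, 0.002], [0.014, 1.0, 0.0], [-0.002, 0.0, -1.0]]
wrist_force: [0.9, 0.4, -2.5]
width: 0.0332
gripper_force: 50.4
```

Call:
{"op": "move_arm", "data": {"deltas": [0.5,-2,0,0,1.2,-5.5,0,0,2,-9.5,0,0,2.8,-13.5,0,0,3.6,-17.5,0,0]}}

```text
t: 15.55
eef_pos: [0.5007, -0.0097, 0.2117]
eef_rot: [[-1.0, 0.013, 0.0], [0.013, 1.0, 0.0], [-0.0, 0.0, -1.0]]
wrist_force: [1.5, 0.4, -3.4]
width: 0.033
gripper_force: 50.6
```

Call:
{"op": "move_arm", "data": {"deltas": [0.8,-4,0,0,1.6,-8,0,0,2.4,-12,0,0,3.2,-16,0,0,3.7,-18.5,0,0]}}

```text
t: 16.05
eef_pos: [0.461, -0.1953, 0.2117]
eef_rot: [[-1.0, 0.015, 0.0], [0.015, 1.0, -0.0], [-0.0, -0.0, -1.0]]
wrist_force: [0.6, 0.1, -3.7]
width: 0.0329
gripper_force: 50.8
```

```bash
python3 - <<'E'
from h import *
tilt()
a=read_camera('scene'); hsv=0
# pan: fit ellipse centre check from first scene picture
s=cv2.imread('pics/s1.png',0)
E_=[cv2.circle(s.copy(),(0,0),1,0)]
ed=cv2.Canny(s,40,100)
best=max((( sum(ed[int(round(v)),int(round(u))]>0 for u,v in proj(a,[(x+.08*np.cos(t),y+.08*np.sin(t),.068) for t in np.linspace(0,6.28,90)])),x,y) for x in np.arange(.43,.49,.002) for y in np.arange(-.24,-.18,.002)))
print(best)
E
```

```text
t 16.15 f [ 0.2 -0.5 -2.7] eef [ 0.4612 -0.1957  0.2115]
[7.790e-01 8.600e+01 1.180e-01 1.150e-01 1.115e+03 7.200e-01]
[7.760e-01 8.800e+01 1.180e-01 1.160e-01 1.115e+03 7.200e-01]
[7.750e-01 8.000e+01 1.120e-01 1.200e-01 1.115e+03 7.200e-01]
(np.int64(60), np.float64(0.464), np.float64(-0.20799999999999996))
```

Call:
{"op": "move_arm", "data": {"deltas": [0,-0.8,0.5,0,0,-1.5,1.5,0,0,-1.5,2.8,0,0,-1.5,3.8,0,0,-1.5,4.2,0]}}

```text
t: 16.7
eef_pos: [0.4611, -0.2074, 0.1679]
eef_rot: [[-1.0, 0.013, -0.002], [0.013, 1.0, 0.001], [0.002, 0.001, -1.0]]
wrist_force: [-0.6, -0.5, -2.7]
width: 0.0329
gripper_force: 50.2
```

Call:
{"op": "move_arm", "data": {"deltas": [0,0,0.1,0,0,0,0.2,0,0,0,0.3,0]}}

```text
t: 17.0
eef_pos: [0.4617, -0.208, 0.1666]
eef_rot: [[-1.0, 0.014, 0.001], [0.014, 1.0, -0.0], [-0.001, -0.0, -1.0]]
wrist_force: [-0.2, -0.0, -3.2]
width: 0.0325
gripper_force: 50.2
```

Call:
{"op": "move_arm", "data": {"deltas": [0,0,0.1,0,0,0,0.1,0,0,0,0.1,0]}}

```text
t: 17.3
eef_pos: [0.4615, -0.208, 0.1654]
eef_rot: [[-1.0, 0.014, 0.0], [0.014, 1.0, -0.0], [-0.0, -0.0, -1.0]]
wrist_force: [-0.8, -0.1, -2.3]
width: 0.0326
gripper_force: 50.2
```

Call:
{"op": "move_arm", "data": {"deltas": [0,0,0.1,0,0,0,0.1,0,0,0,0.1,0]}}

```text
t: 17.6
eef_pos: [0.4617, -0.2082, 0.1652]
eef_rot: [[-1.0, 0.014, 0.001], [0.014, 1.0, -0.001], [-0.001, -0.001, -1.0]]
wrist_force: [-3.9, 0.7, 9.9]
width: 0.033
gripper_force: 52.5
```

Contact is gentle, about 13 N. I'll release and rise straight up.

Call:
{"op": "move_arm", "data": {"deltas": [0,0,0,0,0,0,0,0,0,0,0,0,0,0,0,0], "fingers": 0.75}}

```text
t: 18.0
eef_pos: [0.4615, -0.208, 0.1642]
eef_rot: [[-1.0, 0.014, 0.0], [0.014, 1.0, 0.0], [-0.0, 0.0, -1.0]]
wrist_force: [-0.4, -0.1, 0.6]
width: 0.0639
gripper_force: 0.0
```

Call:
{"op": "move_arm", "data": {"deltas": [0,0,-1,0,0,0,-3,0,0,0,-6,0,0,0,-9,0,0,0,-12,0]}}

```text
t: 18.5
eef_pos: [0.4613, -0.2078, 0.2862]
eef_rot: [[-1.0, 0.014, 0.0], [0.014, 1.0, -0.0], [-0.0, -0.0, -1.0]]
wrist_force: [0.5, 0.0, -0.5]
width: 0.0639
gripper_force: 0.0
```

Call:
{"op": "move_arm", "data": {"deltas": [0,4,0,0,0,8,0,0,0,12,0,0,0,16,0,0,0,18,0,0]}}

```text
t: 19.0
eef_pos: [0.4636, -0.0255, 0.2852]
eef_rot: [[-1.0, 0.012, 0.001], [0.012, 1.0, 0.0], [-0.001, 0.0, -1.0]]
wrist_force: [0.6, -0.1, -0.5]
width: 0.064
gripper_force: 0.0
```

```bash
python3 - <<'E'
from h import *
s=observe(); print(s['t'],s['eef_pos'],s['wrist_force'])
for cam in ('top','scene'):
    a=read_camera(cam)
    for l in ['bottle','jar','long_bone','short_bone','vertebra']:
        print(cam,l,[(round(d['p'],2),w(a,d['at']).round(3).tolist()) for d in recognise(cam,l)][:3])
    m=masks_of(cam,'bottle')
    if m and cam=='scene':
        M=m[0]['region']; best=[]
        for x in np.arange(.44,.485,.003):
          for y in np.arange(-.23,-.185,.003):
            P=[(x+i*.025,y+j*.025,z) for i in(-1,1) for j in(-1,1) for z in(.068,.163)]
            I=np.zeros(M.shape,np.uint8); cv2.fillConvexPoly(I,cv2.convexHull(proj(a,P).astype(np.float32)).round().astype(np.int32),1)
            I=I>0; best.append(((I&M).sum()/(I|M).sum(),x,y))
        print(max(best))
E
```

```text
19.0 [ 0.46355241 -0.02550005  0.28521062] [ 0.64354759 -0.14131606 -0.46418078]
top bottle [(0.51, [0.456, -0.225, 0.162])]
top jar [(0.62, [0.732, -0.034, 0.087])]
top long_bone [(0.95, [0.551, 0.276, 0.033])]
top short_bone [(0.96, [0.321, 0.193, 0.027]), (0.83, [0.262, 0.512, 0.033]), (0.7, [0.552, 0.274, 0.033])]
top vertebra [(0.92, [0.407, 0.287, 0.029])]
scene bottle [(0.77, [0.491, -0.212, 0.147])]
scene jar [(0.87, [0.756, -0.054, 0.068])]
scene long_bone [(0.77, [0.556, 0.271, 0.032])]
scene short_bone [(0.72, [0.276, 0.495, 0.034]), (0.64, [0.204, 0.281, 0.014]), (0.54, [0.326, 0.189, 0.026])]
scene vertebra [(0.52, [0.421, 0.284, 0.023]), (0.18, [0.486, 0.227, 0.003])]
(np.float64(0.8087027914614121), np.float64(0.461), np.float64(-0.209))
```

```bash
python3 -c "
from station import *
print(finish_job())"
```

```text
the job is handed in; nothing more can be done
None
```

I handed the job in at about 19 s: the bottle stands upright and released about 3 mm from my estimate of the pan centre, the three bones are in the tray and the jar is standing; no verdict came back.

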